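# Refit the selector lever on its splined valve spindle and set it to open

### The arm

A 6-joint arm with a two-finger parallel gripper is mounted at the origin on a cart in front of the work surface, level with it; the furniture and walls round the work are solid. World frame = base frame: x ahead of the robot, y to its left, z up, the work surface at z = 0. Lengths are in mm, angles in rad, forces in N, time in s.
With the tool pointing down it reaches from about 275 to 750 mm from the base axis. Payload 10.2 kg.
Tool frame: the origin (TCP) lies midway between the tips of the shut fingers; the grasp point (between the pads) lies 19 mm behind it (ctrl.grip_depth is the distance from the TCP to the grasp point, in mm); y points along the fingers, x is the direction in which the jaws open and shut, and the axes are right-handed (so a half turn about y gives the same grasp; the last joint's range is limited). The gripper opens to 85 mm and grips with 20 to 120 N. Pads are 22 mm wide; open, the fingers measure 114 mm over their backs; the gripper's body (76 mm by 85 mm) begins 54 mm behind the grasp point. The pads swing forward as they close: fully open they stand 13 mm farther back than shut.
Start: joints at [1.092, 0.313, 1.498, -0, 1.331, -0.223], TCP at [132.848, 507.92, 231.294] pointing down, gripper open.
Joint ranges: [-2.94, 2.94], [-0.97, 2.17], [0.19, 2.56], [-1.23, 4.37], [0.02, 3.11], [-2.88, 2.88]. Speed limits (rad/s): [2.39, 2.39, 3.01, 3.14, 3.14, 3.14].

### API

Orientations are given as a unit quaternion [w, x, y, z].
In Python, from rig import ctrl gives the robot as it stands. The module is installed in compiled form; this text tells all that it offers.
- The arm moves only by the tool drive_tool, never from a script. Its arguments are lists of equal length, an entry for each row: "gripper": the closure, from 0 (fully open) to 1 (shut); "offset": the shift along the tool's x, y, z in m, a list of three; "turn": the turn about the tool's y in degrees. In form: {"gripper": [gripper, ...], "offset": [[tx, ty, tz], ...], "turn": [turn, ...]}. A call has 1 to 20 rows; each row shifts and turns the commanded pose from where the row before left it, along the tool's axes as they then stand; what a row does not reach is not made up. A row lasts 1/12 s, in which the tool goes at most 41.7 mm and 7.16 degrees, less where a joint would pass 70% of its speed; a pose out of reach is approached as far as the arm can. A call is refused whole if a number of a shift passes 0.0417 or a number of a turn 7.16, either way. A call with a gripper value outside its range is refused whole. The fingers move at their own pace and stop on an object; "force" is the grip in N (left out, the last holds). Time passes only in rows, so rows that do not move let the fingers close. It gives the time, the measured TCP pose, the force and the opening at its end, in the units of the state.
- ctrl.sense(): the state, without advancing time (a new reading comes with each control period).
- ctrl.capture(name): name is "scene" or "top" or "wrist"; returns (picture, depth): 480x640x3 uint8, red, green, blue; 480x640 float32, mm along the optical axis (not along the pixel's ray), 0 where there is no reading.
- ctrl.camera_params(name): a dict with "fovy" (degrees; the focal length in pixels is half the picture's height over the tangent of half this angle, whatever the lens; pixels are square), "cx", "cy" (the principal point, pixels), "view" (4x4, takes a point from world to camera coordinates); the wrist camera has in their place "tool_from_camera" (4x4, takes a point from camera to tool coordinates, whose origin is the TCP and whose axes are the tool frame's). Camera axes: x right, y down, z forward; pixel columns grow to the right and rows downward; lengths in mm; the calibration is good to about 2 mm. A picture is of the moment at which its call begins: read the wrist's pose just before it. camera_params takes no time and is no camera call.
- ctrl.finish_job(): hands the job in, once; it reports no verdict.
Trained networks look in the newest picture that a camera, given by its name, has taken for a name from the list of things; names that differ only in an ending like _2 or _b are one class to them, and where a whole thing is asked for, a point or a joint stands for the part that bears it (a point fixed in the world has none). Each returns a list of dicts, best first, with "score" (0 to 1); they miss things now and then, are a little off and sometimes report something else, mostly with a low value. They report only what shows in the picture. A call takes as long as a camera call.
- ctrl.boxes_of(camera, query): "centre" ([x, y, z] in mm, in the coordinates of the camera as it stood for that picture, good to about 4 mm: the middle of the surface that is visible of it).
- ctrl.regions_of(camera, query): "mask" (480x640 bool, what is visible of it).
- ctrl.pinpoint(camera, query): "centre" ([x, y, z] in mm, in the coordinates of the camera as it stood for that picture, good to about 4 mm: a listed point, or the origin of a listed thing).
The state is a dict: "time_s": time; "joints": joint angles; "dq": joint speeds; "tau": joint torques, N m; "eef_pos": TCP position; "ee_rot": TCP orientation; "force": force on the tool from outside, world axes, zero at the start; "wrist_torque": the same for the moment, N m; "grip_width": opening from 0.0 (shut) to 1.0 (fully open).
Only numpy, scipy, OpenCV 4.12 (cv2) and the standard library are available. Lean on these libraries where they do the work, as an engineer would, in place of code of your own. Each camera call takes 0.05 s, during which the arm holds its last target.

### The job

Fit the loose steel selector lever back on the upright splined spindle of the selector valve, pointing the way the small nib on the spindle's collar points: feel gently for the splines without forcing it, and slide it on fully home, its hub flat on the collar. Then swing the lever counter-clockwise, seen from above, until it points over the raised dark mark on the housing, and let go; leave the other things on the bench where they are.

Things in the scene. Friction and masses are not known exactly. Their poses are not given: they have to be found in the camera images.
- lever: the loose steel selector lever, about 0.22 kg, lying flat on the bench, yaw within 0.8 of the robot's. Origin: centre of its hub's underside, on the bore axis; z up. The hub is a block 40 x 40 mm, 32 mm tall, sides along the lever's x and y; a flat arm 16 mm wide, 8 mm thick, flush with the underside, runs along its own -x to 106 mm. Best gripped from above across the hub's +y and -y sides
- lever_bore (a point): top of the bore, on its axis, 32 mm above the hub's underside. The bore goes right through along z: a round hole of 18 mm with four slots 7 mm wide, 90 degrees apart (along the lever's +x, +y, -x, -y), reaching 14 mm from the axis
- lever_knob (a point): middle of the lever's upright black knob (20 mm across, its top 34 mm above the underside), at (-95, 0, 20) mm in the lever's frame
- valve: the selector valve, fixed: aluminium housing 88 x 84 mm, 60 mm tall, on a dark foot plate 120 x 100 mm, brass ports at its sides. Origin: centre of its underside on the bench, under the spindle's axis; z up; yaw within 0.4 of the robot's. The spindle turns about the vertical axis with 0.12 N m of friction: light contact leaves it still, but a lever pressed down with over 15 N may drag it round
- valve_seat (a point): centre of the flat top of the spindle's collar (48 mm across), on the spindle's axis 70 mm above the bench, axes as the valve's; the underside of the seated lever lies here. More than 50 N between lever and valve would bruise the splines; about 5 N is plenty
- spline_top (a point): on the axis, 90 mm above the bench: top of the spindle's four splines (5 mm wide, 90 degrees apart, 25 mm over their tips), which rise from the collar. A bore that is not indexed rests here. Indexed, the lever has 1 mm of play each side, about 0.08 rad of yaw
- nose_top (a point): tip of the spindle, on the axis 106 mm above the bench: above the splines stands a plain round core 16 mm across up to 100 mm, then a nose tapering to 9 mm at the tip, which guides the bore
- nib_zero (a point): a fixed point in the valve's own -x direction from the axis, at the collar's height. The collar's nib (6 mm wide, over one spline, turning with the spindle, reaching 34 mm from the axis) starts at an unknown angle of -0.55 to 0.55 rad from this direction, counter-clockwise from above positive. The lever has to point (its own -x) along the nib; four ways would fit, only this one is right
- open_mark (a point): the open mark: a raised dark bar, 16 x 5 mm, pointing outward on the housing's top; this is its middle, 43 mm from the axis, 0.95 rad counter-clockwise from nib_zero. The lever's arm finally lies over it. The spindle turns freely from -0.6 to 1.3 rad, staying where it is left
- spanner: a bystander: flat open-ended spanner, 20 x 111 x 5 mm, lying between lever and valve; origin at the centre of its underside
- vial: a bystander: screw-cap vial, 27 mm across, 73 mm tall, standing; origin at the centre of its underside
- dish: a bystander: lidded glass dish, 60 mm across, 16 mm high; origin at the centre of its underside
- beaker: a bystander: glass beaker, 46 x 50 x 56 mm; origin at the centre of its underside
- tweezers: a bystander: steel tweezers, 11 x 126 x 10 mm, lying; origin at the centre of their underside

How it is judged (in metres and radians):
On the way:
1. the lever is fully home on the spindle, pointing along the nib, before it is swung (z of lever in the frame of valve_seat below 0.003 m and horizontal distance between lever and valve_seat below 0.003 m and angle between lever's own z axis and vertical below 0.08 rad and x of lever_knob in the frame of valve_seat below -0.0695 m), for 0.2 s.
At the end, for the whole second after the job is handed in: the lever sits on the spindle with its underside within 3 mm of the collar, within 3 mm of the axis and level within 0.08 rad, pointing over the open mark within 0.15 rad (0.80 to 1.10 rad counter-clockwise from the valve's own -x), released and at rest (z of lever in the frame of valve_seat below 0.003 m and horizontal distance between lever and valve_seat below 0.003 m and angle between lever's own z axis and vertical below 0.08 rad and y of lever_knob in the frame of valve_seat below -0.0681 m and x of lever_knob in the frame of valve_seat below -0.0431 m and linear speed of lever below 0.02 m/s); the robot touches nothing.
It fails at once if lever and valve are pressed together with more than 50 N (contact force between lever and valve above 50 N).
It fails at once if a bystander is shifted more than 30 mm (distance of any of spanner, vial, dish, beaker, tweezers from where it was at the start of the episode above 0.03 m).
It also fails if it takes over 64 s, if anything falls off the work surface, if the arm or the gripper's body presses on something with over 40 N, if the wrist force passes 120 N, or if a joint passes its speed limit or range.

## Working session

There is one attempt and no reset: what is moved stays moved. The work goes in short steps, Python scripts to look and compute and a tool call to move; the robot and the scene stay as the last step left them, time stands still between calls to the robot, and variables do not carry over. Pictures are saved under pics/ and viewed, and the job is handed in when it is done.

Besides the shell and the picture viewer there is one more tool, called after "Call:" as name(argument=value, ...), one argument or row to a line, values as JSON. drive_tool: Moves the arm, as the interface text tells. Its arguments: {"type":"object","properties":{"gripper":{"type":"array","items":{"type":"number"}},"offset":{"type":"array","items":{"type":"array","items":{"type":"number"}}},"turn":{"type":"array","items":{"type":"number"}},"force":{"type":"number"}},"required":["gripper","offset","turn"]}

```bash
mkdir -p pics; cat > h.py <<'E'
import numpy as np, cv2
from rig import ctrl
from scipy.spatial.transform import Rotation as R
def rot(q): return R.from_quat([q[1],q[2],q[3],q[0]]).as_matrix()
def K(name):
    p=ctrl.camera_params(name); f=240/np.tan(np.radians(p['fovy']/2)); return f,p['cx'],p['cy'],p
def cam2world(name,s=None):
    p=ctrl.camera_params(name)
    if 'view' in p: return np.linalg.inv(np.array(p['view']))
    s=s or ctrl.sense()
    T=np.eye(4);T[:3,:3]=rot(s['ee_rot']);T[:3,3]=s['eef_pos']
    return T@np.array(p['tool_from_camera'])
def tw(T,c): return (T@np.append(c,1))[:3]
def px(name,T,P):
    f,cx,cy,p=K(name); c=np.linalg.inv(T)@np.append(P,1); return np.array([cx+f*c[0]/c[2],cy+f*c[1]/c[2]])
def world_map(name,T,d):
    f,cx,cy,p=K(name); v,u=np.mgrid[0:480,0:640]
    c=np.stack([(u-cx)/f*d,(v-cy)/f*d,d],-1)
    return c@T[:3,:3].T+T[:3,3]
def ray(name,T,u,v,z):
    f,cx,cy,p=K(name); d=T[:3,:3]@np.array([(u-cx)/f,(v-cy)/f,1]); o=T[:3,3]
    return o+d*(z-o[2])/d[2]
E
python3 - <<'E'
from h import *
s=ctrl.sense(); print({k:np.round(v,3).tolist() for k,v in s.items()}); print(np.round(rot(s['ee_rot']),3))
for n in ['scene','top','wrist']:
    T=cam2world(n); im,d=ctrl.capture(n); cv2.imwrite(f'pics/{n}0.png',im[:,:,::-1]); print(n,np.round(T,3).tolist(),K(n)[:3])
    np.save(f'{n}0.npy',d)
    if n!='wrist':
      for q in ['lever','lever_bore','lever_knob','valve','valve_seat','spline_top','nose_top','nib_zero','open_mark','spanner','vial','dish','beaker','tweezers']:
        r=ctrl.pinpoint(n,q)
        print(q,[(round(a['score'],2),np.round(tw(T,a['centre'])).tolist()) for a in r[:2]])
print(ctrl.sense()['time_s'])
E
```

```text
{'time_s': 0.0, 'joints': [1.092, 0.313, 1.498, -0.0, 1.331, -0.223], 'dq': [0.0, 0.001, -0.001, 0.0, 0.002, 0.002], 'tau': [-0.0, -41.227, -25.974, -0.0, 0.004, -0.0], 'eef_pos': [132.75, 507.675, 230.732], 'ee_rot': [-0.559, 0.56, 0.432, -0.433], 'force': [0.573, 0.09, 0.305], 'wrist_torque': [0.027, 0.021, -0.016], 'grip_width': 1.003}
[[ 0.253 -0.001 -0.967]
 [ 0.967 -0.001  0.253]
 [-0.001 -1.     0.   ]]
scene [[0.571, -0.453, 0.685, -254.001], [-0.821, -0.31, 0.48, -503.899], [-0.005, -0.836, -0.549, 716.615], [0.0, 0.0, 0.0, 1.0]] (np.float64(585.0240322374063), 319.4189944336415, 248.93960794450638)
lever [(0.79, [508.0, 122.0, -9.0])]
lever_bore [(0.74, [511.0, 120.0, 29.0]), (0.34, [562.0, -126.0, 90.0])]
lever_knob [(0.75, [422.0, 79.0, 18.0])]
valve [(0.69, [563.0, -122.0, -0.0]), (0.33, [361.0, 162.0, -6.0])]
valve_seat [(0.71, [561.0, -121.0, 66.0])]
spline_top [(0.75, [563.0, -125.0, 91.0]), (0.42, [500.0, 4.0, -4.0])]
nose_top [(0.96, [562.0, -122.0, 106.0])]
nib_zero [(0.96, [533.0, -113.0, 65.0])]
open_mark [(0.67, [530.0, -151.0, 62.0])]
spanner [(0.76, [499.0, -0
[... 508 characters left out ...]
(0.94, [420.0, 80.0, 18.0])]
valve [(0.92, [561.0, -121.0, -3.0])]
valve_seat [(0.68, [564.0, -126.0, 70.0])]
spline_top [(0.93, [561.0, -126.0, 92.0])]
nose_top [(0.87, [561.0, -123.0, 105.0])]
nib_zero [(0.71, [527.0, -107.0, 67.0])]
open_mark [(0.69, [531.0, -150.0, 67.0])]
spanner [(0.47, [497.0, 2.0, -1.0])]
vial [(0.69, [535.0, -109.0, 64.0])]
dish [(0.63, [600.0, 337.0, -1.0])]
beaker [(0.83, [718.0, -198.0, -5.0]), (0.67, [532.0, -144.0, 66.0])]
tweezers [(0.44, [360.0, 159.0, -1.0])]
wrist [[0.254, 0.921, 0.294, 56.216], [0.967, -0.242, -0.078, 527.456], [-0.0, 0.304, -0.953, 373.829], [0.0, 0.0, 0.0, 1.0]] (np.float64(339.3743957878535), 322.79920742069623, 238.73568916952462)
1.55
```

View images.

View pics/scene0.png

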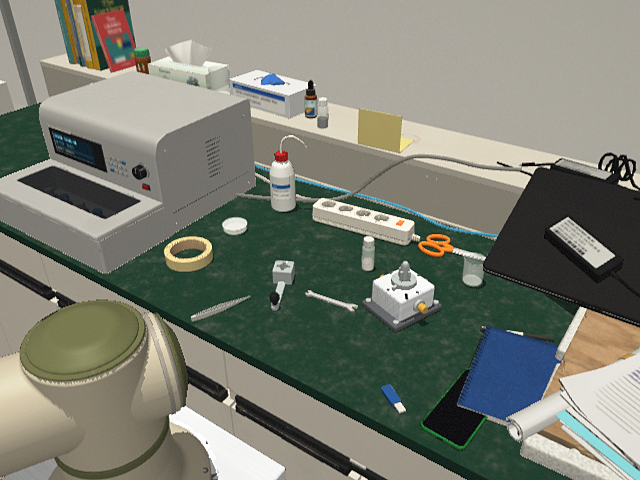

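View pics/top0.png

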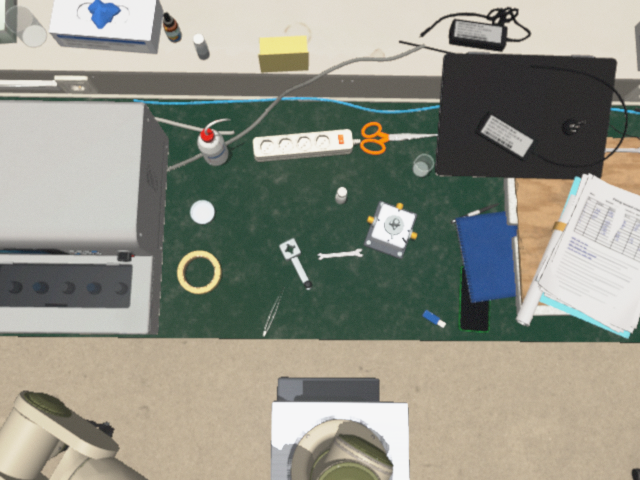

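View pics/wrist0.png

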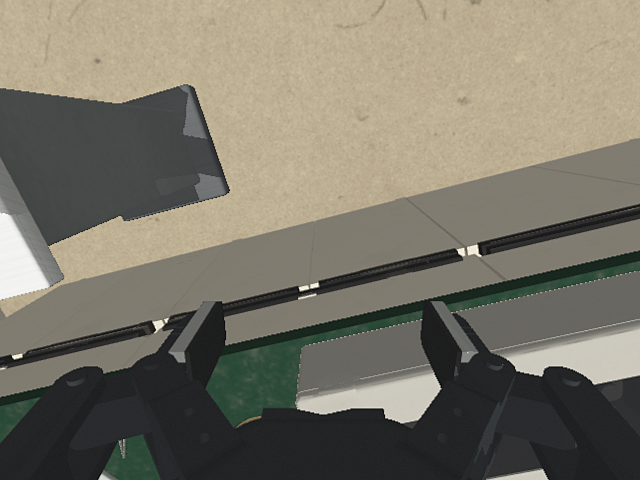

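```bash
python3 - <<'E'
from h import *
for n in ['top','scene']:
    d=np.load(n+'0.npy'); T=cam2world(n); W=world_map(n,T,d); 
    W[d==0]=np.nan
    print(n)
    for y in range(150,700,50):
        row=[]
        for x in range(150,750,50):
            m=(abs(W[...,0]-x)<25)&(abs(W[...,1]-y)<25)
            row.append(int(np.nanmax(W[...,2][m])) if m.any() else -999)
        print(y,row)
# valve top crop
im=cv2.imread('pics/top0.png'); cv2.imwrite('pics/topcrop0.png',cv2.resize(im[190:270,340:450],None,fx=7,fy=7,interpolation=cv2.INTER_CUBIC))
im=cv2.imread('pics/scene0.png'); cv2.imwrite('pics/scenecrop0.png',cv2.resize(im[250:335,350:460],None,fx=7,fy=7,interpolation=cv2.INTER_CUBIC))
E
```

```text
top
150 [7, -785, -782, 10, 12, 10, 10, 38, 32, 8, 7, 7]
200 [-695, -781, -781, 13, 11, 8, 7, 8, 10, 7, 8, 9]
250 [-782, -782, -783, 7, 6, 10, 10, 9, 12, 8, 8, 7]
300 [-783, -779, -783, 7, 8, 29, 30, 29, 7, 22, 9, 105]
350 [543, -783, -782, 7, 9, 31, 31, 32, 22, 25, 20, 81]
400 [554, -781, -784, 10, 8, 25, 34, 29, 9, 10, 9, 29]
450 [549, 538, -779, 104, 108, 105, 186, 251, 254, 252, 253, 255]
500 [537, 535, -768, 106, 105, 105, 183, 252, 253, 252, 255, 254]
550 [527, 507, -777, 104, 105, 105, 172, 251, 252, 252, 254, 254]
600 [-784, -784, -784, 104, 107, 106, 193, 251, 252, 252, 254, 253]
650 [-784, -782, -778, 103, 108, 104, 193, 251, 253, 254, 252, 257]
scene
150 [-999, -999, -999, 11, 12, 9, 2, 34, 29, 4, 2, 3]
200 [-999, -999, -999, 11, 9, 3, 3, 2, 4, 3, 3, 2]
250 [-999, -999, -999, 2, 3, 2, 2, 3, 3, 3, 2, 3]
300 [-999, -999, -999, 2, 3, 27, 25, 26, 11, 18, 3, 116]
350 [-999, -999, -999, 2, 2, 26, 26, 27, 16, 18, 16, 51]
400 [-999, -999, -999, 3, 2, 26, 26, 25, 2, 2, 4, 25]
450 [-999, -999, -999, 100, 100, 100, 209, 246, 247, 248, 248, 249]
500 [-999, -999, -999, 101, 100, 100, 206, 247, 247, 248, 248, 248]
550 [-999, -999, -999, 100, 100, 100, 207, 246, 247, 248, 247, 249]
600 [-999, -999, -999, 100, 103, 99, 204, 247, 247, 248, 248, 248]
650 [-999, -999, -999, 100, 103, 99, 194, 247, 247, 248, 249, 249]
```

View pics/topcrop0.png

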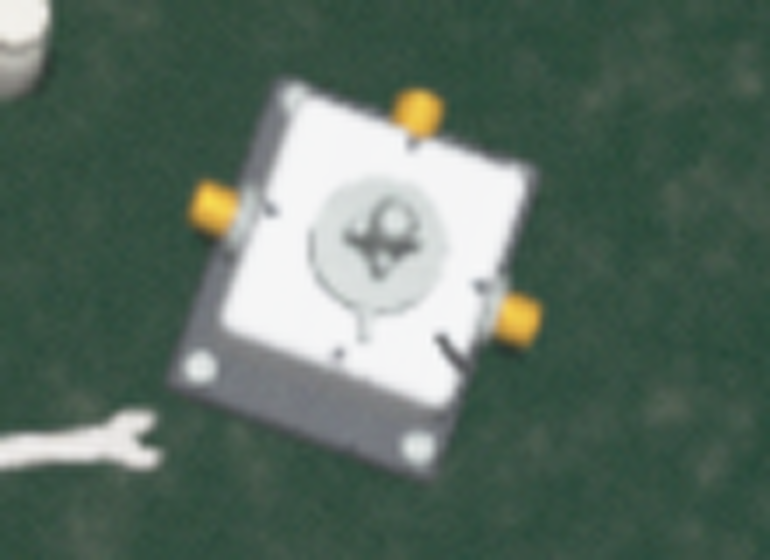

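View pics/scenecrop0.png

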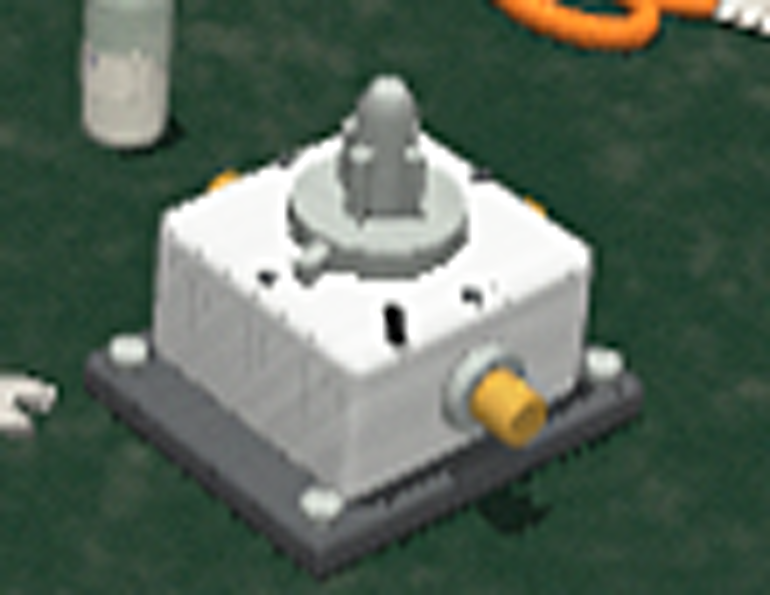

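Call:
drive_tool(
  gripper=[0, 0, 0, 0, 0, 0, 0, 0, 0, 0, 0, 0, 0, 0, 0, 0, 0, 0, 0, 0],
  offset=[
    [-0.02, 0, -0.033],
    [-0.02, 0, -0.033],
    [-0.02, 0, -0.033],
    [-0.02, 0, -0.033],
    [-0.02, 0, -0.033],
    [-0.02, 0, -0.033],
    [-0.02, 0, -0.033],
    [-0.02, 0, -0.033],
    [-0.02, 0, -0.033],
    [-0.02, 0, -0.033],
    [-0.02, 0, -0.033],
    [-0.02, 0, -0.033],
    [-0.02, 0, -0.033],
    [-0.02, 0, -0.033],
    [0, 0, 0],
    [0, 0, 0],
    [0, 0, 0],
    [0, 0, 0],
    [0, 0, 0],
    [0, 0, 0],
  ],
  turn=[0, 0, 0, 0, 0, 0, 0, 0, 0, 0, 0, 0, 0, 0, -6.5, -6.5, -6.5, -6.5, -6.5, -6.5],
)

```text
time_s: 3.22
eef_pos: [509.0, 120.1, 231.3]
ee_rot: [0.382, -0.382, -0.595, 0.595]
force: [0.7, -0.6, 0.1]
grip_width: 0.998
```

```bash
cat > look.py <<'E'
import sys
from h import *
def look(tag,qs):
    s=ctrl.sense(); T=cam2world('wrist',s); im,d=ctrl.capture('wrist')
    cv2.imwrite(f'pics/{tag}.png',im[:,:,::-1]); np.save(f'{tag}.npy',d); np.save(f'{tag}_T.npy',T)
    Rm=rot(s['ee_rot']); print('pose',np.round(s['eef_pos'],1),'yaw',np.arctan2(Rm[1,0],Rm[0,0]).round(4), 'ydir',np.round(Rm[:,1],4),'q',np.round(s['joints'],2),'t',s['time_s'])
    for q in qs:
        r=ctrl.pinpoint('wrist',q); print(q,[(round(a['score'],2),np.round(tw(T,a['centre']),1).tolist()) for a in r[:2]])
    return s,T,im,d
look(sys.argv[1],sys.argv[2:])
E
python3 look.py w1 lever lever_bore lever_knob
```

```text
pose [509.  120.1 231.3] yaw 2.0012 ydir [-1.e-04  0.e+00 -1.e+00] q [ 0.01  0.31  1.5   0.    1.33 -1.99] t 3.2167
lever [(0.81, [506.7, 119.7, 0.5])]
lever_bore [(0.89, [507.8, 121.2, 31.0])]
lever_knob [(0.59, [425.6, 72.5, 23.2])]
```

View pics/w1.png

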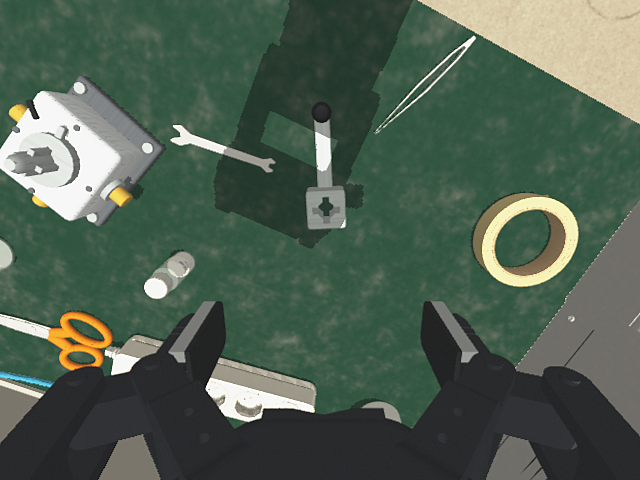

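```bash
cat > fit.py <<'E'
from h import *
def topfit(tag,z0,z1,c,r):
    d=np.load(tag+'.npy');T=np.load(tag+'_T.npy');W=world_map('wrist',T,d)
    m=(d>0)&(W[...,2]>z0)&(W[...,2]<z1)&(np.hypot(W[...,0]-c[0],W[...,1]-c[1])<r)
    return W,m,T
if __name__=='__main__':
    W,m,T=topfit('w1',26,40,(508,120),35)
    P=W[m]; print(len(P),np.median(P[:,2]))
    n,l,st,ce=cv2.connectedComponentsWithStats(m.astype(np.uint8)); print(st,ce)
    i=1+np.argmax(st[1:,4]); P=W[l==i]
    r=cv2.minAreaRect(P[:,:2].astype(np.float32)*1); print('hub rect',r)
    g=(np.hypot(W[...,0]-508,W[...,1]-120)<60)&(W[...,2]<4); print('table z',np.median(W[...,2][g]))
    W2,m2,_=topfit('w1',26,45,(423,76),25); P=W2[m2]; print('knob',len(P),P.mean(0),np.median(P[:,2]))
    # arm
    W3,m3,_=topfit('w1',5,14,(465,97),28); P=W3[m3]; 
    vx,vy,x0,y0=cv2.fitLine(P[:,:2].astype(np.float32),cv2.DIST_HUBER,0,.01,.01).ravel(); print('arm dir',np.arctan2(vy,vx),x0,y0,np.median(P[:,2]))
E
python3 fit.py
python3 - <<'E'
import cv2
im=cv2.imread('pics/w1.png'); cv2.imwrite('pics/w1hub.png',cv2.resize(im[90:240,270:380],None,fx=4,fy=4,interpolation=cv2.INTER_CUBIC))
cv2.imwrite('pics/w1valve.png',cv2.resize(im[70:235,0:165],None,fx=3.6,fy=3.6,interpolation=cv2.INTER_CUBIC))
E
```

```text
1146 31.660963587075088
[[     0      0    640    480 306054]
 [   306    189     40     40   1146]] [[319.47805289 239.61546982]
 [325.36125654 208.66230366]]
hub rect ((506.6153564453125, 122.10257720947266), (40.33738327026367, 39.93344497680664), 27.901905059814453)
table z -0.218829587086816
knob 319 [422.49014209  78.54340232  32.1055986 ] 32.882296396323284
arm dir 0.47653994 463.02444 99.441086 7.75572858574003
```

View pics/w1hub.png

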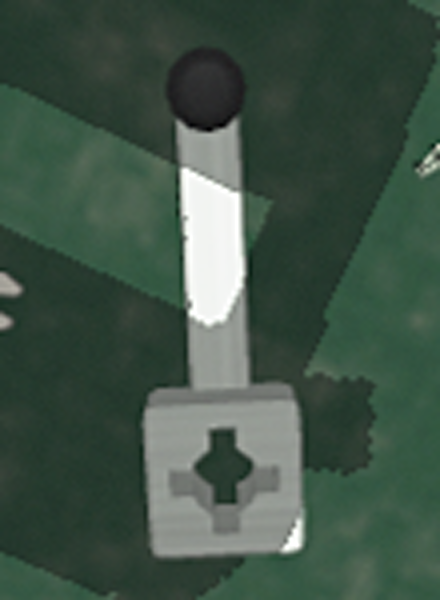

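View pics/w1valve.png

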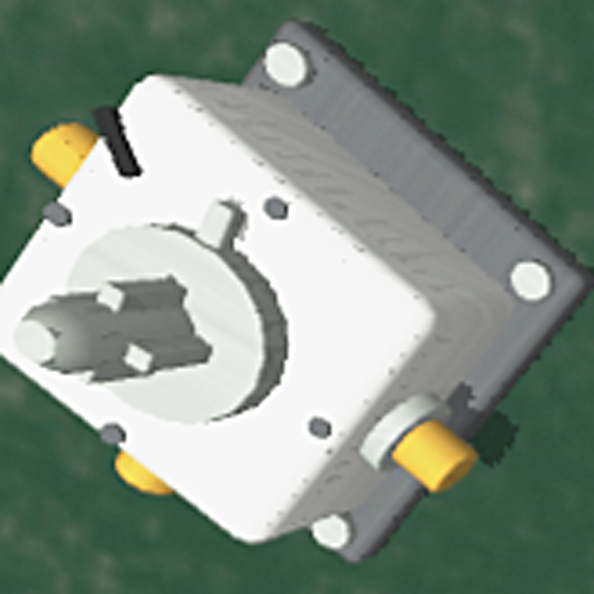

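Call:
drive_tool(
  gripper=[0, 0, 0, 0, 0, 0],
  offset=[
    [0, 0, 0],
    [0.003, 0.03, 0.001],
    [0, 0.04, 0],
    [0, 0.04, 0],
    [0, 0.021, 0],
    [0, 0, 0],
  ],
  turn=[-2.74, 0, 0, 0, 0, 0],
)

```text
time_s: 3.92
eef_pos: [504.2, 122.3, 96.1]
ee_rot: [0.372, -0.367, -0.601, 0.604]
force: [0.2, -0.0, -0.5]
grip_width: 1.002
```

```bash
python3 look.py w2 lever_bore; sed -i "s/'w1'/TAG/g; s/^from h/import sys\nTAG=sys.argv[1]\nfrom h/" fit.py; python3 fit.py w2
```

```text
pose [504.2 122.3  96.1] yaw 2.0405 ydir [-8.3e-03 -1.0e-04 -1.0e+00] q [ 0.01  0.45  1.68  0.    1.02 -2.03] t 3.9167
lever_bore [(0.97, [509.3, 120.8, 30.7]), (0.35, [638.2, -2.0, 0.5])]
2815 31.704229817447043
[[     0      0    640    480 304385]
 [   290    230     62     60   2815]] [[319.49279695 239.3185111 ]
 [320.27886323 259.12433393]]
hub rect ((506.671875, 122.29752349853516), (40.69816589355469, 40.0352897644043), 27.44771385192871)
table z -0.16824504520397454
knob 876 [422.67835367  78.82625096  32.13633864] 32.93650018037003
arm dir 0.48071125 462.6581 99.38792 7.753278591694027
```

View pics/w2.png

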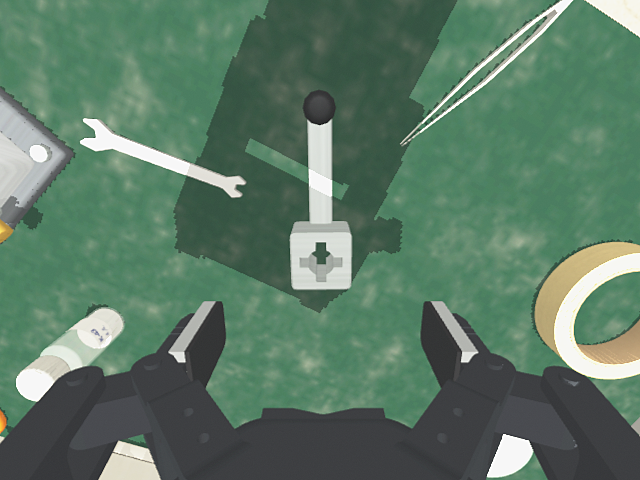

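Call:
drive_tool(
  gripper=[0, 0, 0, 0, 0, 0, 0],
  offset=[
    [0, 0.03, 0],
    [0, 0.03, 0],
    [0, 0.02, 0],
    [0, 0.01, 0],
    [0, 0.006, 0],
    [0, 0, 0],
    [0, 0, 0],
  ],
  turn=[0, 0, 0, 0, 0, 0, 0],
)

```text
time_s: 4.6
eef_pos: [507.8, 122.4, 5.8]
ee_rot: [-0.368, 0.37, 0.604, -0.603]
force: [-0.1, 0.4, 0.7]
grip_width: 1.002
```

```bash
python3 look.py w3; python3 -c "
from h import *
print(ctrl.sense())"
```

```text
pose [507.8 122.4   5.8] yaw 2.0432 ydir [ 0.0026  0.     -1.    ] q [ 0.01  0.6   1.73 -0.    0.81 -2.03] t 4.6
{'time_s': 4.65, 'joints': array([ 1.19887079e-02,  5.99609785e-01,  1.73258978e+00, -5.42453891e-05,
        8.06638821e-01, -2.03132752e+00]), 'dq': array([-0.00113799, -0.00096647,  0.00505977, -0.00037375, -0.00261513,
       -0.00026675]), 'tau': array([-2.42408778e-02, -4.52575529e+01, -1.77698243e+01, -6.30490031e-04,
        4.44931720e-04,  4.69748746e-03]), 'eef_pos': array([507.78282807, 122.38631091,   5.85626182]), 'ee_rot': array([-0.36823255,  0.36989622,  0.60365695, -0.60264406]), 'force': array([-0.04461511,  0.61997618, -0.25775952]), 'wrist_torque': array([0.02514982, 0.05767113, 0.05027065]), 'grip_width': 0.9991930580866367}
```

View pics/w3.png

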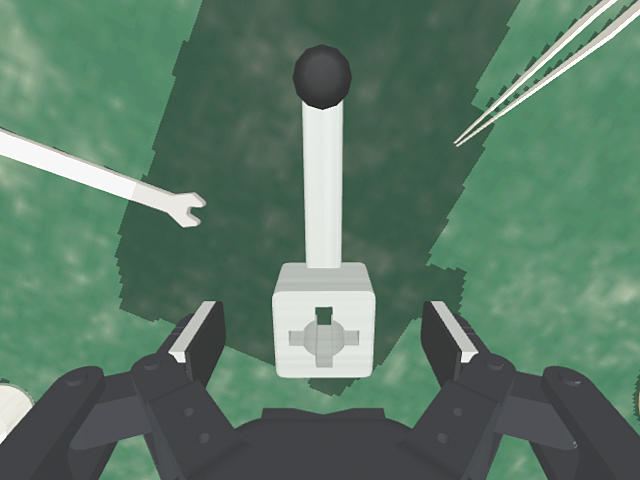

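Call:
drive_tool(
  gripper=[0, 0.5, 1, 1, 1, 1, 1, 1, 1, 1],
  offset=[
    [0, 0.004, 0],
    [0, 0, 0],
    [0, 0, 0],
    [0, 0, 0],
    [0, 0, 0],
    [0, 0, 0],
    [0, 0, 0],
    [0, 0, 0],
    [0, 0, 0],
    [0, 0, 0],
  ],
  turn=[0, 0, 0, 0, 0, 0, 0, 0, 0, 0],
  force=45,
)

```text
time_s: 5.48
eef_pos: [507.0, 122.3, 0.6]
ee_rot: [-0.369, 0.369, 0.603, -0.603]
force: [0.3, 0.4, 4.8]
grip_width: 0.467
```

```bash
python3 look.py w4; python3 fit.py w4
```

```text
pose [507.  122.3   0.6] yaw 2.0435 ydir [ 7.e-04 -0.e+00 -1.e+00] q [ 0.01  0.61  1.74 -0.    0.8  -2.03] t 5.4833
9866 31.76424590306297
[[     0      0    640    480 297334]
 [   233    292    174     96   9862]
 [   343    345      1      1      1]
 [   348    345      1      1      1]
 [   317    366      2      1      2]] [[319.41330288 236.20029664]
 [322.10900426 338.93723383]
 [343.         345.        ]
 [348.         345.        ]
 [317.5        366.        ]]
hub rect ((507.078125, 121.38381958007812), (40.53104019165039, 64.80014038085938), 27.232988357543945)
table z -0.14176892206569391
knob 3151 [423.12195914  79.23278841  32.30559771] 33.11029709189489
arm dir 0.4797269 462.04956 99.08028 7.766621632851127
```

View pics/w4.png

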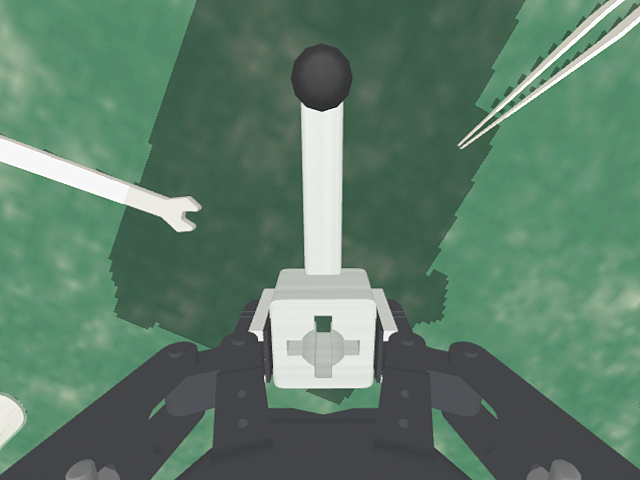

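Call:
drive_tool(
  gripper=[1, 1, 1, 1, 1, 1, 1, 1, 1, 1, 1, 1, 1, 1, 1, 1, 1, 1, 1],
  offset=[
    [0, -0.01, 0],
    [0, -0.03, 0],
    [0, -0.04, 0],
    [0, -0.04, 0],
    [0, -0.04, 0],
    [0, -0.04, 0],
    [-0.0325, 0, 0.001],
    [-0.0325, 0, 0.001],
    [-0.0325, 0, 0.001],
    [-0.0325, 0, 0.001],
    [-0.0325, 0, 0.001],
    [0, 0, 0],
    [0, 0, 0],
    [0, 0, 0],
    [0, 0, 0],
    [0, 0, 0],
    [0, 0, 0],
    [0, 0, 0],
    [0, 0, 0],
  ],
  turn=[0, 0, 0, 0, 0, 0, 0, 0, 0, 0, 0, 5.86, 5.86, 5.86, 5.86, 5.86, 5.86, 0, 0],
)

```text
time_s: 7.12
eef_pos: [575.9, -24.5, 200.3]
ee_rot: [0.533, -0.533, -0.464, 0.465]
force: [0.1, 0.0, -2.8]
grip_width: 0.463
```

```bash
python3 look.py w5 nose_top spline_top valve_seat nib_zero open_mark lever_bore lever_knob
python3 - <<'E'
import cv2
im=cv2.imread('pics/w5.png'); cv2.imwrite('pics/w5v.png',im)
E
```

```text
pose [575.9 -24.5 200.3] yaw 1.4329 ydir [-7.e-04  2.e-04 -1.e+00] q [-0.25  0.45  1.38  0.    1.31 -1.68] t 7.1167
nose_top [(0.74, [559.1, -122.5, 103.8]), (0.47, [640.5, -1.5, 2.2])]
spline_top [(0.58, [564.8, -125.6, 86.9])]
valve_seat [(0.57, [560.9, -119.9, 69.9])]
nib_zero [(0.74, [535.2, -111.1, 62.8])]
open_mark [(0.65, [524.8, -147.7, 63.5])]
lever_bore [(0.71, [580.2, -27.6, 233.3])]
lever_knob [(0.83, [483.5, -15.6, 222.7]), (0.56, [562.6, -119.2, 0.5])]
```

View pics/w5.png

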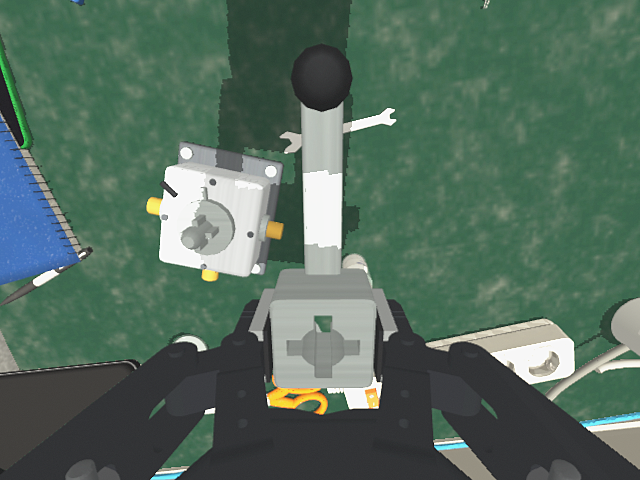

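```bash
cat > vfit.py <<'E'
import sys
from h import *
from scipy.optimize import least_squares
tag=sys.argv[1]; c=np.array([562.,-123.])
d=np.load(tag+'.npy');T=np.load(tag+'_T.npy');W=world_map('wrist',T,d)
r=np.hypot(W[...,0]-c[0],W[...,1]-c[1]); ok=(d>0)&(r<75)
m=ok&(W[...,2]>57)&(W[...,2]<63); print('housing n',m.sum(),'z',np.median(W[...,2][m]))
m2=ok&(W[...,2]>57)&(W[...,2]<110)
print('rect',cv2.minAreaRect(W[m][:,:2].astype(np.float32)))
mc=ok&(W[...,2]>67.5)&(W[...,2]<72)&(r<40); P=W[mc]; print('collar z',np.median(P[:,2]),len(P))
# collar outline circle via contour of mask, restricted to radius <27
n,l=cv2.connectedComponents(mc.astype(np.uint8),connectivity=4); 
sz=[(l==i).sum() for i in range(1,n)]; print(sorted(sz)[-4:])
Q=P[:,:2]
cc=c.copy()
for it in range(10):
    rr=np.hypot(*(Q-cc).T); th=np.arctan2(*(Q-cc).T[::-1]); S=[]
    for a in np.arange(-np.pi,np.pi,0.12):
        k=(abs(th-a-0.06)<.06)&(rr<26)
        if k.sum()>3 and rr[k].max()>21: S.append(Q[k][rr[k].argmax()])
    S=np.array(S); f=least_squares(lambda p:np.hypot(S[:,0]-p[0],S[:,1]-p[1])-p[2],[*cc,24],loss='soft_l1',f_scale=.3); cc=f.x[:2]
print('collar circle',f.x,len(S))
for z0,z1 in [(86,93),(93,99),(99,103),(103,108)]:
    k=ok&(W[...,2]>z0)&(W[...,2]<z1)&(r<25); print(z0,z1,k.sum(),W[k].mean(0) if k.any() else '')
mn=ok&(W[...,2]>62.5)&(W[...,2]<72); rr=np.hypot(W[...,0]-cc[0],W[...,1]-cc[1]); k=mn&(rr>26.5)&(rr<36)
P=W[k]; print('nib',len(P),P.mean(0)); v=P[:,:2].mean(0)-cc; a=np.arctan2(v[1],v[0]); print('nib angle',a, 'lever yaw',a-np.pi if a>0 else a+np.pi)
E
for t in w5 w1; do python3 vfit.py $t; done
python3 - <<'E'
import cv2
im=cv2.imread('pics/w5.png'); cv2.imwrite('pics/w5v.png',cv2.resize(im[130:290,135:295],None,fx=3.7,fy=3.7,interpolation=cv2.INTER_CUBIC))
E
```

```text
housing n 6118 z 59.71423568055758
rect ((560.1137084960938, -123.73043823242188), (83.00904846191406, 85.88076782226562), 69.83206939697266)
collar z 69.80493450828772 1655
[np.int64(2), np.int64(7), np.int64(7), np.int64(1629)]
collar circle [ 560.6435874  -123.31501966   23.58357019] 48
86 93 202 [ 558.65505462 -119.28967107   89.48387082]
93 99 70 [ 557.60638036 -118.50722414   96.08817026]
99 103 132 [ 559.08788428 -120.44255044  101.14716278]
103 108 199 [ 560.23723524 -122.58554719  105.16321913]
nib 83 [ 531.7597648  -118.29017689   66.46004095]
nib angle 2.9693491041019575 lever yaw -0.1722435494878356
housing n 5462 z 59.68186422165414
rect ((560.1746826171875, -123.712646484375), (84.25489044189453, 86.77404022216797), 70.25228881835938)
collar z 69.79144455853233 1630
[np.int64(6), np.int64(6), np.int64(11), np.int64(1591)]
collar circle [ 560.45466533 -123.19377605   23.76019329] 45
86 93 271 [ 558.33559122 -118.72649373   89.38401546]
93 99 127 [ 557.79250261 -118.4403953    96.17942432]
99 103 160 [ 558.5594359  -119.98117974  101.11281776]
103 108 193 [ 560.09127301 -122.3561636   105.24660528]
nib 102 [ 530.91517922 -120.01556182   66.10891245]
nib angle 3.0344128949171187 lever yaw -0.10717975867267437
```

View pics/w5v.png

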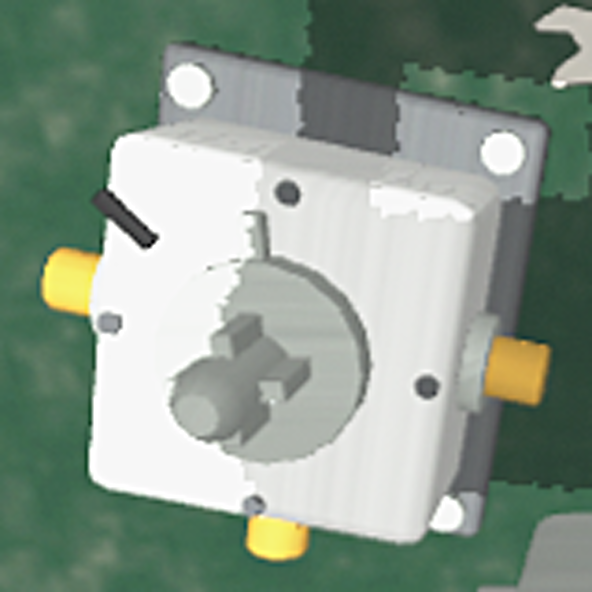

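```bash
cat > nib.py <<'E'
import sys
from h import *
tag=sys.argv[1]; cc=np.array([560.5,-123.3])
d=np.load(tag+'.npy');T=np.load(tag+'_T.npy');W=world_map('wrist',T,d)
r=np.hypot(W[...,0]-cc[0],W[...,1]-cc[1]); th=np.arctan2(W[...,1]-cc[1],W[...,0]-cc[0])%(2*np.pi)
k=(d>0)&(r>25.5)&(r<36)&(abs(th-3.0)<.5)&(W[...,2]>61.5)
P=W[k]; print(np.histogram(P[:,2],bins=np.arange(61,72)))
for lo in (66,67,67.8):
    Q=P[P[:,2]>lo]; v=Q[:,:2]-cc; print(lo,len(Q),'mean',v.mean(0),'ang',np.arctan2(v[:,1].mean(),v[:,0].mean())-np.pi, 'rmax',np.hypot(*v.T).max())
    t=(np.arctan2(v[:,1],v[:,0])%(2*np.pi))-np.pi; off=np.sin(t+.14)*np.hypot(*v.T); print('   lateral range',np.percentile(off,[0,5,50,95,100]))
E
for t in w5 w1; do python3 nib.py $t; done
```

```text
(array([ 6,  3,  6,  6,  7, 28, 33,  9,  0,  0]), array([61, 62, 63, 64, 65, 66, 67, 68, 69, 70, 71]))
66 70 mean [-29.18150367   4.76562618] ang -0.16188079138398903 rmax 33.65654083192213
   lateral range [-3.50644491 -3.21007107 -0.694043    1.97395384  2.75728872]
67 42 mean [-28.88092583   4.60341299] ang -0.15806320820222686 rmax 33.12425270201869
   lateral range [-3.49384391 -3.06186926 -0.54211139  1.9519058   2.14691433]
67.8 16 mean [-28.90895834   4.84969654] ang -0.16620990683183212 rmax 33.12425270201869
   lateral range [-2.75831526 -2.56513433 -0.83470999  1.85482245  1.99049301]
(array([ 5, 10,  5, 11, 12, 23, 30, 18,  0,  0]), array([61, 62, 63, 64, 65, 66, 67, 68, 69, 70, 71]))
66 71 mean [-29.23635814   4.78748554] ang -0.16231056691544987 rmax 34.36736783894368
   lateral range [-3.95147575 -3.45147199 -0.50926634  2.01479339  2.80636495]
67 48 mean [-28.97039917   4.82123333] ang -0.16490797942855862 rmax 34.36736783894368
   lateral range [-3.95147575 -3.37570323 -0.72760375  1.72721966  2.34106418]
67.8 23 mean [-29.0330522    5.19744421] ang -0.17714176992301178 rmax 34.36736783894368
   lateral range [-3.95147575 -3.2526457  -1.16426331  1.48422297  1.69267852]
```

```bash
cat > lev.py <<'E'
import sys
from h import *
tag=sys.argv[1]
d=np.load(tag+'.npy');T=np.load(tag+'_T.npy');W=world_map('wrist',T,d)
# tool frame coordinates
Tt=T@np.linalg.inv(np.array(ctrl.camera_params('wrist')['tool_from_camera'])); 
L=(W-Tt[:3,3])@Tt[:3,:3]
ok=(d>0)&(abs(L[...,1])<60)
k=ok&(abs(L[...,0])<15)&(L[...,2]>30)&(L[...,2]<78)&(L[...,1]>-16)&(L[...,1]<4); P=L[k]
vx,vy,x0,y0=cv2.fitLine(P[:,[2,0]].astype(np.float32),cv2.DIST_HUBER,0,.01,.01).ravel(); print('arm: n',len(P),'y',np.median(P[:,1]),'slope x/z',vy/vx,'x at z=0',y0-x0*vy/vx)
k=ok&(abs(L[...,0])<15)&(L[...,2]>80)&(L[...,2]<115)&(L[...,1]<-22); P=L[k]; print('knob top',len(P),P.mean(0),np.median(P[:,1]))
k=ok&(abs(L[...,0])<18)&(abs(L[...,2])<30)&(abs(L[...,1]+31)<3); P=L[k]; print('hub top y',np.median(P[:,1]),'z range',P[:,2].min(),P[:,2].max())
for x in (-16,-8,8,16):
    q=P[abs(P[:,0]-x)<2]; print(x,q[:,2].min(),q[:,2].max(),np.median(q[:,1]))
E
python3 lev.py w5; python3 lev.py w4
```

```text
arm: n 4637 y -7.123553387260292 slope x/z -0.0007023311 x at z=0 -0.77290815
knob top 3177 [ -0.93371698 -31.59405342  94.17261318] -32.476811645176596
hub top y -31.09897817870931 z range -19.99022049419567 20.581301312202637
-16 -19.59284558899971 20.506126336765938 -31.119679969850637
-8 -19.089166141839673 20.551579319287782 -31.088642374033363
8 -19.294289556041416 20.457913371947797 -31.101630610764914
16 -19.873593972254554 20.3722065173507 -31.144168763202337
arm: n 8153 y -6.356702815752528 slope x/z 0.0029395 x at z=0 -0.17963609
knob top 3193 [ -0.93834205 -31.6491789   94.19686604] -32.51656227068905
hub top y -31.14097632779271 z range -19.97365706230551 20.566156899361957
-16 -19.281675990514994 20.418118584371 -31.217967907732437
-8 -19.97365706230551 20.550189573003237 -31.104843981509973
8 -19.65530970818104 20.50678714126875 -31.132752572275052
16 -19.75604191242775 20.408362074779294 -31.15126815981298
```

Call:
drive_tool(
  gripper=[1, 1, 1, 1, 1, 1, 1, 1, 1, 1, 1, 1],
  offset=[
    [0, 0, 0],
    [-0.025, 0, 0],
    [-0.025, 0, 0],
    [-0.025, 0, 0],
    [-0.0242, 0, -0.0011],
    [0, 0.03, 0],
    [0, 0.03, 0],
    [0, 0.018, 0],
    [0, 0.006, 0],
    [0, 0.002, 0],
    [0, 0, 0],
    [0, 0, 0],
  ],
  turn=[1.37, 0, 0, 0, 0, 0, 0, 0, 0, 0, 0, 0],
)

```text
time_s: 8.52
eef_pos: [561.8, -122.8, 115.8]
ee_rot: [-0.539, 0.54, 0.458, -0.457]
force: [-0.3, 1.2, -1.7]
grip_width: 0.463
```

```bash
python3 look.py w6; python3 - <<'E'
from h import *
T=cam2world('scene');im,d=ctrl.capture('scene'); cv2.imwrite('pics/s6.png',cv2.resize(im[220:320,340:470,::-1],None,fx=6,fy=6,interpolation=cv2.INTER_CUBIC))
s=ctrl.sense(); print(s['force'],s['wrist_torque'],s['time_s'])
E
```

```text
pose [ 561.8 -122.8  115.8] yaw 1.4059 ydir [ 0.0023 -0.001  -1.    ] q [-0.42  0.53  1.49  0.    1.12 -1.82] t 8.5167
[-0.50407683 -0.64504536 -1.79008678] [ 0.02389702 -0.09816068 -0.01787594] 8.6167
```

View pics/w6.png

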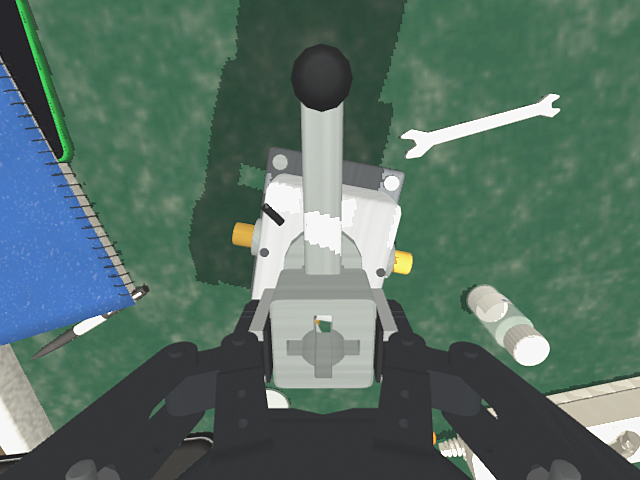

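View pics/s6.png

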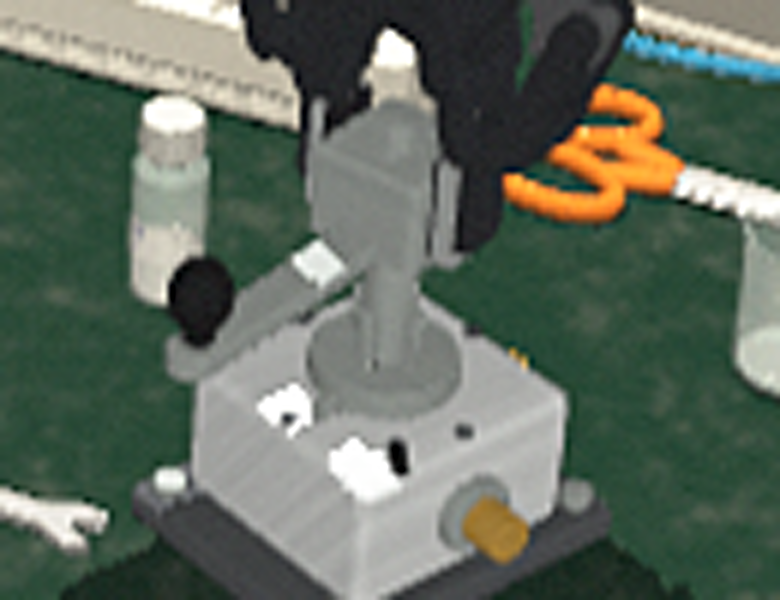

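Call:
drive_tool(
  gripper=[1, 1, 1, 1, 1, 1, 1],
  offset=[
    [0, 0.004, 0],
    [0, 0.004, 0],
    [0, 0.003, 0],
    [0, 0.002, 0],
    [0, 0.001, 0],
    [0, 0, 0],
    [0, 0, 0],
  ],
  turn=[0, 0, 0, 0, 0, 0, 0],
)

```text
time_s: 9.2
eef_pos: [561.1, -122.7, 100.3]
ee_rot: [-0.539, 0.54, 0.457, -0.457]
force: [0.1, -0.5, -2.0]
grip_width: 0.464
```

```bash
cat > st.py <<'E'
from h import *
s=ctrl.sense(); Rm=rot(s['ee_rot']); print('pos',np.round(s['eef_pos'],2),'yaw',np.arctan2(Rm[1,0],Rm[0,0]).round(4),'tooly',np.round(Rm[:,1],4)); print('F world',np.round(s['force'],2),'F tool',np.round(Rm.T@s['force'],2),'M tool',np.round(Rm.T@s['wrist_torque'],3),'w',s['grip_width'],'t',s['time_s'])
E
python3 st.py; python3 - <<'E'
from h import *
im,d=ctrl.capture('wrist'); cv2.imwrite('pics/w7.png',cv2.resize(im[260:420,240:410,::-1],None,fx=4,fy=4,interpolation=cv2.INTER_CUBIC))
E
```

```text
pos [ 561.11 -122.67  100.33] yaw 1.4059 tooly [ 1.e-04 -1.e-04 -1.e+00]
F world [ 0.06 -0.52 -2.01] F tool [-0.5   2.01 -0.14] M tool [-0.033  0.003  0.055] w 0.46413888473628134 t 9.2
```

View pics/w7.png

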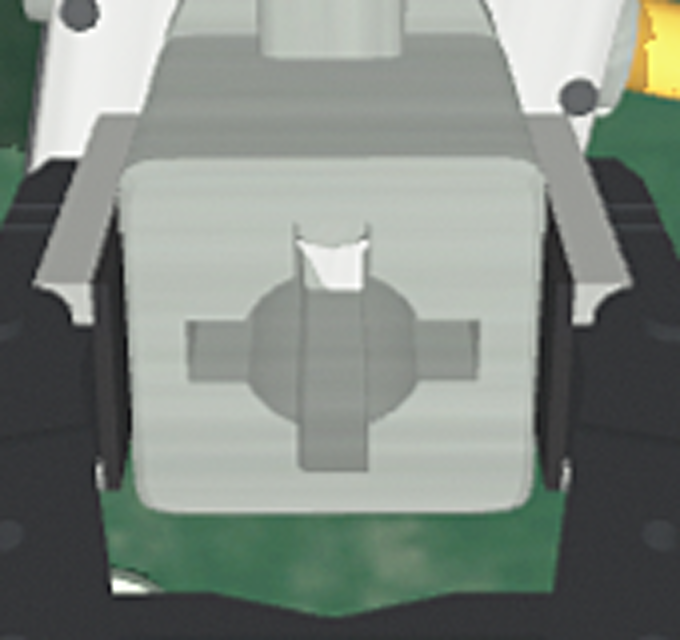

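Call:
drive_tool(
  gripper=[1, 1, 1, 1, 1, 1],
  offset=[
    [0, 0.002, 0],
    [0, 0.002, 0],
    [0, 0.002, 0],
    [0, 0.001, 0],
    [0, 0, 0],
    [0, 0, 0],
  ],
  turn=[0, 0, 0, 0, 0, 0],
)

```text
time_s: 9.75
eef_pos: [561.0, -122.6, 93.2]
ee_rot: [0.539, -0.539, -0.457, 0.457]
force: [-0.3, -0.6, -1.9]
grip_width: 0.464
```

```bash
python3 st.py; python3 - <<'E'
from h import *
im,d=ctrl.capture('wrist'); cv2.imwrite('pics/w8.png',cv2.resize(im[260:420,240:410,::-1],None,fx=4,fy=4,interpolation=cv2.INTER_CUBIC))
E
```

```text
pos [ 561.04 -122.63   93.24] yaw 1.406 tooly [-1.e-04  0.e+00 -1.e+00]
F world [-0.25 -0.57 -1.89] F tool [-0.61  1.89  0.15] M tool [-0.005  0.025 -0.029] w 0.4641287747293951 t 9.75
```

View pics/w8.png

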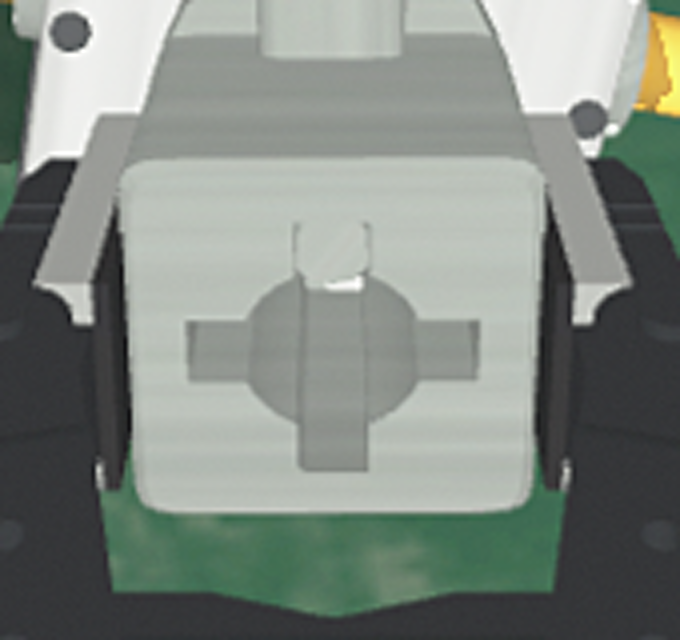

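Call:
drive_tool(
  gripper=[1, 1, 1, 1, 1, 1],
  offset=[
    [0, 0.001, 0],
    [0, 0.001, 0],
    [0, 0.001, 0],
    [0, 0.001, 0],
    [0, 0, 0],
    [0, 0, 0],
  ],
  turn=[0, 0, 0, 0, 0, 0],
)

```text
time_s: 10.3
eef_pos: [561.0, -122.6, 89.2]
ee_rot: [0.54, -0.539, -0.457, 0.457]
force: [0.5, 0.7, -1.7]
grip_width: 0.461
```

```bash
python3 st.py
```

```text
pos [ 561.01 -122.6    89.21] yaw 1.406 tooly [-2.e-04  1.e-04 -1.e+00]
F world [ 0.54  0.7  -1.67] F tool [ 0.78  1.67 -0.41] M tool [-0.043 -0.008 -0.003] w 0.460562404782262 t 10.3
```

Call:
drive_tool(
  gripper=[1, 1, 1, 1, 1, 1],
  offset=[
    [0, 0.001, 0],
    [0, 0.001, 0],
    [0, 0.001, 0],
    [0, 0.001, 0],
    [0, 0, 0],
    [0, 0, 0],
  ],
  turn=[0, 0, 0, 0, 0, 0],
)

```text
time_s: 10.8
eef_pos: [561.0, -122.6, 85.2]
ee_rot: [0.54, -0.539, -0.457, 0.457]
force: [-0.6, -0.5, -3.4]
grip_width: 0.462
```

```bash
python3 st.py
```

```text
pos [ 561.03 -122.64   85.23] yaw 1.4059 tooly [-1.e-04  0.e+00 -1.e+00]
F world [-0.6  -0.55 -3.37] F tool [-0.64  3.37  0.5 ] M tool [0.032 0.033 0.032] w 0.46155079240466057 t 10.8
```

Splines entered freely. Continue down to just above the collar.

Call:
drive_tool(
  gripper=[1, 1, 1, 1, 1, 1, 1, 1, 1],
  offset=[
    [0, 0.002, 0],
    [0, 0.002, 0],
    [0, 0.002, 0],
    [0, 0.002, 0],
    [0, 0.002, 0],
    [0, 0.001, 0],
    [0, 0.001, 0],
    [0, 0, 0],
    [0, 0, 0],
  ],
  turn=[0, 0, 0, 0, 0, 0, 0, 0, 0],
)

```text
time_s: 11.55
eef_pos: [561.1, -122.7, 73.3]
ee_rot: [-0.539, 0.539, 0.457, -0.457]
force: [-0.1, 1.1, -2.2]
grip_width: 0.461
```

```bash
python3 st.py
```

```text
pos [ 561.07 -122.66   73.29] yaw 1.4059 tooly [-0. -0. -1.]
F world [-0.14  1.13 -2.16] F tool [1.09 2.16 0.32] M tool [-0.067  0.015 -0.005] w 0.46120208349719577 t 11.55
```

Call:
drive_tool(
  gripper=[1, 1, 1, 1, 1, 1],
  offset=[
    [0, 0.0005, 0],
    [0, 0.0005, 0],
    [0, 0.0005, 0],
    [0, 0.0005, 0],
    [0, 0, 0],
    [0, 0, 0],
  ],
  turn=[0, 0, 0, 0, 0, 0],
)

```text
time_s: 12.05
eef_pos: [561.1, -122.6, 71.3]
ee_rot: [0.539, -0.539, -0.457, 0.457]
force: [0.4, 0.2, -2.1]
grip_width: 0.466
```

```bash
python3 st.py
```

```text
pos [ 561.05 -122.63   71.28] yaw 1.4059 tooly [-0.  0. -1.]
F world [ 0.41  0.18 -2.13] F tool [ 0.25  2.13 -0.38] M tool [-0.002  0.047  0.036] w 0.46613047231319166 t 12.05
```

Call:
drive_tool(
  gripper=[1, 1, 1, 1],
  offset=[
    [0, 0.0005, 0],
    [0, 0.0003, 0],
    [0, 0, 0],
    [0, 0, 0],
  ],
  turn=[0, 0, 0, 0],
)

```text
time_s: 12.38
eef_pos: [561.1, -122.7, 70.6]
ee_rot: [-0.539, 0.54, 0.457, -0.457]
force: [0.1, 0.2, -0.8]
grip_width: 0.463
```

```bash
python3 st.py
```

```text
pos [ 561.1  -122.66   70.64] yaw 1.4059 tooly [ 1.e-04 -1.e-04 -1.e+00]
F world [ 0.09  0.16 -0.8 ] F tool [ 0.17  0.8  -0.07] M tool [ 0.101  0.074 -0.033] w 0.4625931768764132 t 12.3833
```

Force starts to lift off baseline: touching the collar. Press a hair more.

Call:
drive_tool(
  gripper=[1, 1, 1, 1],
  offset=[
    [0, 0.0003, 0],
    [0, 0, 0],
    [0, 0, 0],
    [0, 0, 0],
  ],
  turn=[0, 0, 0, 0],
)

```text
time_s: 12.72
eef_pos: [561.1, -122.6, 70.6]
ee_rot: [-0.539, 0.54, 0.457, -0.457]
force: [-2.2, 1.0, 5.5]
grip_width: 0.461
```

```bash
python3 st.py
```

```text
pos [ 561.12 -122.64   70.6 ] yaw 1.406 tooly [ 3.e-04 -1.e-04 -1.e+00]
F world [-2.19  0.96  5.45] F tool [ 0.59 -5.45  2.32] M tool [ 0.472 -0.013 -0.122] w 0.4612708747940908 t 12.7167
```

Call:
drive_tool(
  gripper=[1, 1, 1, 1, 1, 1, 1, 1, 1],
  offset=[
    [0, -0.0003, 0],
    [0, 0, 0],
    [0, 0, 0],
    [0, 0, 0],
    [0, 0, 0],
    [0, 0, 0],
    [0, 0, 0],
    [0, 0, 0],
    [0, 0, 0],
  ],
  turn=[0, 0, -2, -3, -3, -3, -3, 0, 0],
)

```text
time_s: 13.47
eef_pos: [561.3, -123.1, 70.6]
ee_rot: [0.48, -0.481, -0.519, 0.519]
force: [-0.3, -2.8, 1.2]
grip_width: 0.461
```

```bash
python3 st.py
```

```text
pos [ 561.28 -123.07   70.63] yaw 1.6487 tooly [ 7.e-04 -8.e-04 -1.e+00]
F world [-0.27 -2.83  1.22] F tool [-2.8  -1.22  0.48] M tool [0.198 0.013 0.369] w 0.461360574407668 t 13.4667
```

Call:
drive_tool(
  gripper=[1, 1, 1, 1, 1, 1, 1],
  offset=[
    [0, 0, 0],
    [0, 0, 0],
    [0, 0, 0],
    [0, 0, 0],
    [0, 0, 0],
    [0, 0, 0],
    [0, 0, 0],
  ],
  turn=[-3, -3, -3, -3, -3, 0, 0],
)

```text
time_s: 14.05
eef_pos: [561.3, -123.3, 70.6]
ee_rot: [0.408, -0.409, -0.577, 0.577]
force: [-0.1, -5.1, 1.3]
grip_width: 0.456
```

```bash
python3 st.py
```

```text
pos [ 561.31 -123.32   70.65] yaw 1.9093 tooly [ 8.0e-04 -1.2e-03 -1.0e+00]
F world [-0.13 -5.15  1.34] F tool [-4.81 -1.33  1.84] M tool [0.36  0.046 0.754] w 0.45621263267813794 t 14.05
```

Call:
drive_tool(
  gripper=[1, 1, 1, 1, 1, 1, 1, 1],
  offset=[
    [-0.0004, 0, 0],
    [-0.0002, 0, 0],
    [0, 0, 0],
    [0, 0, 0],
    [0, 0, 0],
    [0, 0, 0],
    [0, 0, 0],
    [0, 0, 0],
  ],
  turn=[0, -3, -3, -3, -3, -3, 0, 0],
)

```text
time_s: 14.72
eef_pos: [561.4, -123.6, 70.6]
ee_rot: [0.329, -0.33, -0.625, 0.626]
force: [-0.5, -4.6, 2.9]
grip_width: 0.457
```

```bash
python3 st.py; python3 look.py w9 open_mark lever_knob; python3 - <<'E'
from h import *
im,d=ctrl.capture('scene'); cv2.imwrite('pics/s9.png',cv2.resize(im[220:340,330:470,::-1],None,fx=5,fy=5,interpolation=cv2.INTER_CUBIC))
E
```

```text
pos [ 561.44 -123.63   70.64] yaw 2.1717 tooly [ 6.e-04 -8.e-04 -1.e+00]
F world [-0.49 -4.59  2.93] F tool [-3.51 -2.92  3.  ] M tool [0.541 0.011 0.673] w 0.45726944158790783 t 14.7167
pose [ 561.4 -123.6   70.6] yaw 2.1717 ydir [ 6.e-04 -8.e-04 -1.e+00] q [-0.42  0.59  1.53 -0.    1.02 -2.59] t 14.7167
open_mark [(0.61, [561.3, -118.4, 69.5])]
lever_knob [(0.59, [485.4, -179.4, 94.2])]
```

View pics/w9.png

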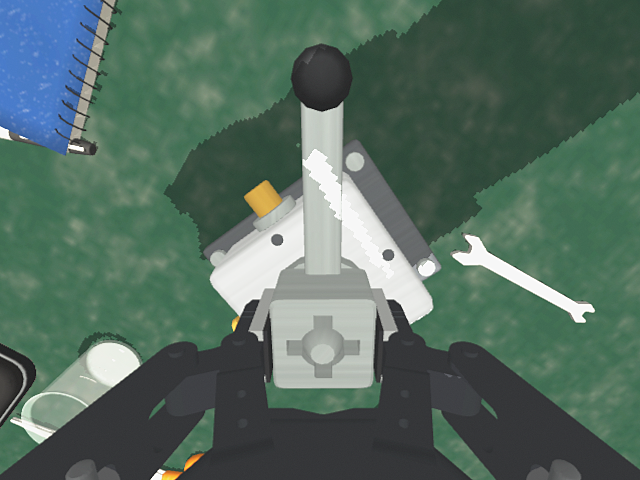

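View pics/s9.png

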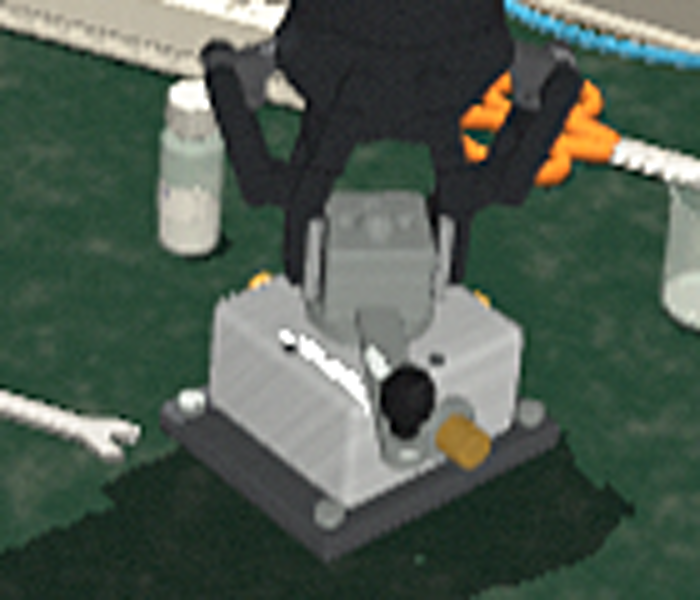

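Call:
drive_tool(
  gripper=[1, 1, 0.9, 0.8, 0.6, 0.4, 0.2, 0, 0, 0],
  offset=[
    [-0.0003, -0.0001, 0.0003],
    [0, 0, 0],
    [0, 0, 0],
    [0, 0, 0],
    [0, 0, 0],
    [0, 0, 0],
    [0, 0, 0],
    [0, 0, 0],
    [0, 0, 0],
    [0, 0, 0],
  ],
  turn=[0, 0, 0, 0, 0, 0, 0, 0, 0, 0],
  force=20,
)

```text
time_s: 15.75
eef_pos: [561.0, -123.4, 70.5]
ee_rot: [-0.329, 0.329, 0.626, -0.626]
force: [0.5, -0.7, -0.3]
grip_width: 1.001
```

```bash
python3 st.py; python3 look.py w10 lever_bore lever_knob
```

```text
pos [ 561.02 -123.37   70.45] yaw 2.174 tooly [-5.e-04  4.e-04 -1.e+00]
F world [ 0.51 -0.74 -0.34] F tool [-0.9   0.34 -0.  ] M tool [ 0.006 -0.009 -0.001] w 1.0008225129414414 t 15.75
pose [ 561.  -123.4   70.5] yaw 2.174 ydir [-5.e-04  4.e-04 -1.e+00] q [-0.42  0.59  1.53  0.    1.02 -2.59] t 15.75
lever_bore [(0.74, [562.6, -124.9, 100.7])]
lever_knob [(0.63, [488.3, -179.3, 92.9])]
```

View pics/w10.png

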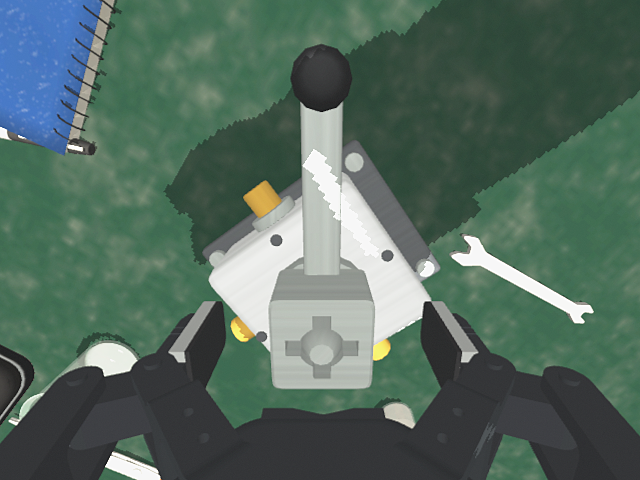

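Released, forces at zero. Retreat straight up and check from above.

Call:
drive_tool(
  gripper=[0, 0, 0, 0, 0, 0, 0, 0, 0],
  offset=[
    [0, -0.005, 0],
    [0, -0.015, 0],
    [0, -0.03, 0],
    [0, -0.04, 0],
    [0, -0.04, 0],
    [0, -0.03, 0],
    [0, 0, 0],
    [0, 0, 0],
    [0, 0, 0],
  ],
  turn=[0, 0, 0, 0, 0, 0, 0, 0, 0],
)

```text
time_s: 16.65
eef_pos: [560.8, -123.4, 229.7]
ee_rot: [0.33, -0.328, -0.626, 0.626]
force: [-0.3, 0.5, -0.5]
grip_width: 1.001
```

```bash
python3 look.py w11 lever_bore lever_knob lever; cat > fin.py <<'E'
from h import *
tag='w11'
d=np.load(tag+'.npy');T=np.load(tag+'_T.npy');W=world_map('wrist',T,d)
c=np.array([560.5,-123.3]); r=np.hypot(W[...,0]-c[0],W[...,1]-c[1])
k=(d>0)&(W[...,2]>99)&(W[...,2]<104)&(r<32)
n,l,st,ce=cv2.connectedComponentsWithStats(k.astype(np.uint8)); i=1+np.argmax(st[1:,4]); P=W[l==i]
A=np.c_[P[:,:2]-c,np.ones(len(P))]; co=np.linalg.lstsq(A,P[:,2],rcond=None)[0]
print('hub',cv2.minAreaRect(P[:,:2].astype(np.float32)),'z',np.median(P[:,2]),'tilt',co[:2])
k=(d>0)&(W[...,2]>75)&(W[...,2]<81)&(r>28)&(r<78); P=W[k]
vx,vy,x0,y0=cv2.fitLine(P[:,:2].astype(np.float32),cv2.DIST_HUBER,0,.01,.01).ravel(); print('arm yaw',np.arctan(vy/vx),'z',np.median(P[:,2]),len(P))
k=(d>0)&(W[...,2]>98)&(W[...,2]<110)&(r>75)&(r<115); P=W[k]; kn=P[:,:2].mean(0); print('knob',kn,np.median(P[:,2]),'yaw',np.arctan2(-(kn-c)[1],-(kn-c)[0]))
k=(d>0)&(W[...,2]>57)&(W[...,2]<63)&(r<75); print('housing',cv2.minAreaRect(W[k][:,:2].astype(np.float32)))
yv=-0.349; R2=np.array([[np.cos(yv),np.sin(yv)],[-np.sin(yv),np.cos(yv)]]); print('knob in valve frame',R2@(kn-c))
E
python3 fin.py
python3 - <<'E'
from h import *
for n in ['scene','top']:
    T=cam2world(n); im,d=ctrl.capture(n); cv2.imwrite(f'pics/{n}11.png',im[:,:,::-1])
    for q in ['spanner','vial','dish','beaker','tweezers','lever_knob','lever_bore']:
        r=ctrl.pinpoint(n,q); print(n,q,[(round(a['score'],2),np.round(tw(T,a['centre'])).tolist()) for a in r[:2]])
E
```

```text
pose [ 560.8 -123.4  229.7] yaw 2.1738 ydir [-1.4e-03  7.0e-04 -1.0e+00] q [-0.42  0.42  1.34  0.    1.37 -2.59] t 16.65
lever_bore [(0.61, [561.8, -124.7, 102.1]), (0.4, [562.3, -123.0, -2.3])]
lever_knob [(0.65, [485.2, -180.5, 93.0])]
lever [(0.93, [561.8, -125.6, 69.6])]
hub ((561.3472290039062, -123.53154754638672), (40.63359832763672, 39.910823822021484), 34.20839309692383) z 101.6668697933842 tilt [-1.84245790e-03  8.22549486e-05]
arm yaw 0.601367 z 77.6714141823739 1104
knob [ 483.16653687 -177.46555741] 103.08187710214332 yaw 0.6110047790787383
housing ((561.0164184570312, -123.836669921875), (81.59175872802734, 85.66677856445312), 69.96794891357422)
knob in valve frame [-54.14906626 -77.34501117]
scene spanner [(0.84, [496.0, -0.0, -6.0])]
scene vial [(0.8, [641.0, 4.0, -4.0]), (0.34, [531.0, -150.0, 63.0])]
scene dish [(0.76, [602.0, 338.0, 0.0])]
scene beaker [(0.82, [719.0, -206.0, -4.0]), (0.5, [566.0, -124.0, 97.0])]
scene tweezers [(0.71, [361.0, 161.0, -6.0])]
scene lever_knob [(0.69, [486.0, -177.0, 87.0])]
scene lever_bore [(0.87, [564.0, -125.0, 96.0]), (0.57, [565.0, -123.0, 67.0])]
top spanner [(0.57, [496.0, 3.0, -1.0])]
top vial [(0.48, [644.0, 0.0, -1.0])]
top dish [(0.57, [600.0, 336.0, -3.0])]
top beaker []
top tweezers [(0.44, [359.0, 160.0, 2.0])]
top lever_knob []
top lever_bore [(0.24, [362.0, 158.0, -1.0])]
```

View pics/w11.png

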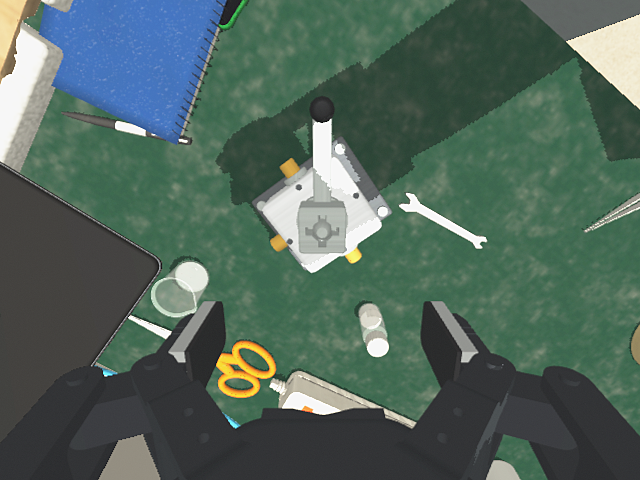

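View pics/scene11.png

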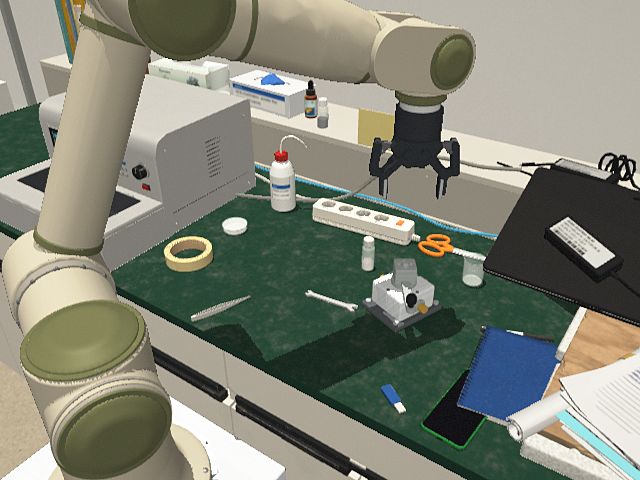

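```bash
python3 -c "
from rig import ctrl
print(ctrl.finish_job())"
```

```text
the job is handed in; nothing more can be done
None
```

The lever is seated fully home on the spindle, swung over the open mark and released. I handed the job in at about 17 s of the 64 s allowed, and no verdict was reported.

**How it went**
- **Fitting:** I gripped the lever across its hub and lined it up with the nib, measured at about -0.16 rad world yaw. The splines went in without resistance. The highest reading I saw was about 7 N of push as it seated.
- **Swing:** I turned it 44 degrees counter-clockwise, with side forces of about 5 N or less. Then I let go and raised the arm clear.

**Last checks**
- **Seating:** the hub top stood at 101.7 mm, so the underside was at about 69.7 mm, against a collar measured at 69.8 mm. Tilt was about 0.002 rad, and the hub was within about 1 mm of the measured axis.
- **Pointing:** the arm's yaw was 0.601 rad and the valve's about -0.349, so the lever points 0.95 rad from the valve's -x. The knob's position put it at 0.96 rad. The knob in the valve's frame was about (-54, -77) mm, inside the limits.
- **Mark:** the arm now covers the open mark, so I could not sight it directly. The pointing angle rests on the housing's measured yaw.
- **Bystanders:** the spanner and tweezers showed no shift beyond measuring noise. The beaker was confirmed by the scene camera only, because the final top view missed it. The first looks at the dish and vial gave doubtful positions, but the lever and gripper never came near either of them.

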